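Press a label onto a carton with the pedal press

TASK

Lay the cardboard carton, label up, across the top of the label press's round rubber drum, its long side square to the drum's axis and its middle on the crown, so that it balances there level by itself when let go. Then push the pedal down to its stop with the gripper, which swings the press arm's pad onto the label, hold it down for about a second, and let it come all the way up again, leaving the carton still balanced level on the drum. Work the press arm only through the pedal, and leave the rolls beside the work where they are.

Things in the scene. Friction and masses are not known exactly. Their poses are not given: they have to be found in the camera images.
- carton: flat brown cardboard carton, 160 x 56 x 32 mm (x, y, z), about 0.2 kg, with a blank white label on the middle of its top; it starts flat on the bench, label up. Origin: centre of its underside; x along its length, z up through the label. Its weight is central
- drum_top (a point): middle of the crown (topmost line) of the label press's fixed black rubber drum, 145 mm above the bench. The drum lies level and does not turn: 140 mm in diameter, 50 mm long, its axis along this frame's y; x is level and points from the drum to the press's post, z up. Its side plates reach 34 mm either side of the middle and 110 mm above the bench
- swing_arm: the press's cranked aluminium arm, 140 mm long, 28 mm wide, hinged on top of the post; almost upright (up to 330 mm above the bench) while the pedal is up, it swings down over the drum until level, its underside 49 mm above the crown, when the pedal is pressed. Origin on its hinge, 140 mm beyond (+x) the drum's middle, 170 mm above the bench
- pad: round rubber pad, 44 mm across, sprung, on the end of the swing arm; near the end of the pedal's travel it comes down on the label over the middle of the drum. While the arm is up, the pad's face is about 105 mm beyond the drum's middle and 310 mm above the bench. Origin: on the arm's bar, 37 mm from the pad's face
- pedal (a joint): angle of the pedal tread in rad: 0 fully up (sprung), 0.40 at its lower stop, where the tread is level. It drives the swing arm. About 8 N at the press point start it, about 16 N hold it at the stop
- pedal_press (a point): where to push the pedal: on the tread's upper face, mid-width, 150 mm from the hinge and 25 mm from the free edge; 92 mm above the bench when up, 34 mm at the stop. The tread is a grey plate with black ribs, 90 x 170 mm. The frame's x (level while the pedal is up, then tipping with the tread) points from the free edge to the hinge, y along the hinge
- film_roll: bystander: upright white film roll with an ochre end, 68 mm across, 150 mm high. Origin at the centre of its foot
- film_roll_short: bystander: upright short white film roll with an ochre end, 72 mm across, 100 mm high. Origin at the centre of its foot
- tape_roll: bystander: mauve roll of tape lying flat, 110 mm across, 48 mm high. Origin at the centre of its underside
- pedal_base: the pedal's dark base plate, 230 x 110 x 10 mm, fixed to the bench, with the tread on it. Origin: centre of its underside; x points from the free edge's side to the hinge's side. Hinge line along y, 75 mm from the origin towards +x and 28 mm high
- press: the grey label press as a whole, fixed to the bench. Origin on the bench straight below the crown's middle, axes as drum_top. Base plate 150 mm wide, from 100 mm before (-x) to 180 mm beyond (+x) the origin; the post, 61 mm wide and 187 mm high, stands 125 to 171 mm beyond it
Mind the look-alikes: they are no part of the job. There is more than one size of the carton; the one meant has the size given above.

How it is judged:
On the way, in this order (a step that is already met when the one before it is completed fails the run):
1. the carton lies balanced across the crown of the drum, level and let go (x of carton in the frame of drum_top between -0.02 and 0.02 m and y of carton in the frame of drum_top between -0.015 and 0.015 m and z of carton in the frame of drum_top between -0.006 and 0.006 m and angle between carton's own z axis and vertical below 0.14 rad and angle between the x axis of carton and the x axis of drum_top, either way round below 0.2 rad and contact force between each of the fingers, the arm and carton below 0.1 N and linear speed of carton below 0.03 m/s and angular speed of carton below 0.4 rad/s), for 0.5 s.
2. the pedal is held down at its stop (0.38 rad or more) with the gripper for 0.7 s, the pad pressing on the carton (value of joint pedal above 0.38 rad and contact force between pad and carton above 0.2 N and contact force between any of the fingers, the arm and pedal_base above 0.5 N), for 0.7 s.
At the end, for the whole second after the job is handed in: The carton is balanced on the drum, label up: its underside centre within 20 mm of the crown's middle along its length, 15 mm sideways and 6 mm in height, tilted less than 8 degrees, its length within 11 degrees of square to the drum's axis, at rest; the pedal is back up (below 0.03 rad) (all of step 1 and value of joint pedal below 0.03 rad); the robot touches nothing.
It fails at once if the robot pushes the press arm or its pad itself (over 2 N) (contact force between any of the fingers, the arm and swing_arm above 2 N or contact force between any of the fingers, the arm and pad above 2 N).
It fails at once if a roll beside the work is moved more than 30 mm (distance of any of film_roll, film_roll_short, tape_roll from where it was at the start of the episode above 0.03 m).
It fails at once if the robot hits or squeezes the carton against the press with more than 40 N (contact force between carton and press above 40 N).
It also fails if it takes over 72 s, if anything falls off the work surface, if the arm or the gripper's body presses on something with over 40 N, if the wrist force passes 120 N, or if a joint passes its speed limit or range.

ROBOT

A 6-joint arm with a two-finger parallel gripper is mounted at the origin on the work surface. World frame = base frame: x ahead of the robot, y to its left, z up, the work surface at z = 0. Lengths are in m, angles in rad, forces in N, time in s.
With the tool pointing down it reaches from about 0.325 to 0.9 m from the base axis. Payload 6.1 kg.
Tool frame: the origin (TCP) lies midway between the tips of the shut fingers; the grasp point (between the pads) lies 19 mm behind it; z points along the fingers, y is the line along which they close (so a half turn about z gives the same grasp; the last joint's range is limited). The gripper opens to 85 mm and grips with 20 to 120 N. Pads are 22 mm wide; open, the fingers measure 114 mm over their backs; the gripper's body (76 mm by 85 mm) begins 54 mm behind the grasp point. The pads swing forward as they close: fully open they stand 13 mm farther back than shut.
Start: joints at [-1.439, 0.22, 1.526, -0, 1.395, -0.126], TCP at [0.159, -0.604, 0.231] pointing down, gripper open.
Joint ranges: [-2.98, 2.98], [-0.91, 2.08], [0.09, 2.57], [-1.24, 4.39], [0.2, 2.65], [-2.68, 2.68]. Speed limits (rad/s): [2.57, 2.57, 3.01, 3.14, 3.14, 3.14].

INTERFACE

Orientations are given as a unit quaternion [w, x, y, z].
In Python, from workcell import ctrl, gripper_to, kin, eyes gives the robot as it stands. Calls block until the motion is done:
- ctrl.move_pose(position, orientation): joint-space move of the TCP to a pose.
- ctrl.movel(position, speed=0.15, rot=None): straight line of the TCP; rot=None keeps the orientation; speed is the mean speed in m/s.
- ctrl.move_joints(angles): joint-space move.
- gripper_to(opening, grasp_force=None): finger opening in m; grasp_force is the grip in N (None keeps the last); returns when the fingers have stopped.
- ctrl.pause(seconds).
- kin.inverse_kinematics(position, orientation): joint angles nearest the present ones, or None.
- ctrl.read_state(): the state.
- eyes.grab_frame(name): name is "scene" or "top" or "wrist"; returns (picture, depth): 384x512x3 uint8, red, green, blue; 384x512 float32, m along the optical axis (not along the pixel's ray), 0 where there is no reading.
- eyes.calibration(name): a dict with "intrinsics" (3x3 intrinsics, pixels), "k1" (the pictures are not rectified: a ray, as slopes to the right and down, at radius r is drawn at 1 + k1 r^2 times it, then the intrinsics apply), "R" (3x3) and "t" (3): a world point X has camera coordinates R X + t; the wrist camera has in their place "tool_from_camera" (4x4, takes a point from camera to tool coordinates, whose origin is the TCP and whose axes are the flange's). Camera axes: x right, y down, z forward; pixel columns grow to the right and rows downward; lengths in m; the calibration is good to about 2 mm. A picture is of the moment at which its call begins: read the wrist's pose just before it. calibration takes no time and is no camera call.
A pose or a line that the arm cannot do raises ctrl.Unreachable and nothing moves.
- ctrl.finish_job(): hands the job in; it is judged then, once.
The state is a dict: "clock": time; "joint_pos": joint angles; "joint_vel": joint speeds; "joint_efforts": joint torques, N m; "position": TCP position; "eef_rot": TCP orientation; "ft_force": force on the tool from outside, world axes, zero at the start; "moment": the same for the moment, N m; "finger_gap": finger opening in m; "grasp_force": force on a finger pad.
Only numpy, scipy, OpenCV 4.12 (cv2) and the standard library are available. Lean on these libraries where they do the work, as an engineer would, in place of code of your own. Each camera call takes 0.05 s, during which the arm holds its last target. There are 200 camera calls.

## Working session

There is one attempt and no reset: what is moved stays moved. The work goes in short steps, each a Python script; the robot and the scene stay as the last script left them, time stands still between calls to the robot, and variables do not carry over. Pictures are saved under pics/ and viewed, at most 10 in all, crops included, and the job is handed in when it is done.

```bash
ls; mkdir -p pics; cat > h.py <<'E'
import numpy as np, cv2
from workcell import ctrl, gripper_to, kin, eyes
from scipy.spatial.transform import Rotation as Ro
def q2R(q): return Ro.from_quat([q[1],q[2],q[3],q[0]]).as_matrix()
def R2q(R):
    q=Ro.from_matrix(R).as_quat(); return [q[3],q[0],q[1],q[2]]
def cam(name,st=None):
    c=eyes.calibration(name); K=np.array(c["intrinsics"]);k1=c["k1"]
    if name!="wrist": R=np.array(c["R"]);return K,k1,R.T,-R.T@np.array(c["t"])
    T=np.array(c["tool_from_camera"]);Rt=q2R(st["eef_rot"])
    return K,k1,Rt@T[:3,:3],Rt@T[:3,3]+np.array(st["position"])
def rays(px,C):
    K,k1,R,o=C; px=np.asarray(px,float).reshape(-1,1,2)
    u=cv2.undistortPoints(px,K,np.array([k1,0,0,0,0.])).reshape(-1,2)
    return np.c_[u,np.ones(len(u))]@R.T,o
def onplane(px,C,z):
    d,o=rays(px,C); return o+d*((z-o[2])/d[:,2])[:,None]
def cloud(depth,C):
    h,w=depth.shape; v,u=np.mgrid[:h,:w]
    d,o=rays(np.c_[u.ravel(),v.ravel()],C)
    return (o+d*depth.reshape(-1,1)).reshape(h,w,3)
def down(yaw): # tool y axis (closing) along heading yaw
    y=np.array([np.cos(yaw),np.sin(yaw),0]);z=np.array([0,0,-1.]);x=np.cross(y,z)
    return R2q(np.c_[x,y,z])
E
python3 - <<'E'
from h import *
for n in ("scene","top"):
    p,d=eyes.grab_frame(n); np.savez(f"{n}0.npz",p=p,d=d); cv2.imwrite(f"pics/{n}0.png",p[:,:,::-1]); C=cam(n);print(n,C[3],(d>0).mean())
print(ctrl.read_state())
E
```

```text
pics
scene [ 0.99561343 -0.59242181  1.20777923] 0.9961446126302084
top [3.75411029e-01 5.93681198e-04 1.79527201e+00] 0.9958241780598959
{'clock': 0.1, 'joint_pos': array([-1.43907127e+00,  2.21160482e-01,  1.52748352e+00, -5.17324357e-06,
        1.39468945e+00, -1.26146026e-01]), 'joint_vel': array([ 0.00154013, -0.00083778, -0.00217836,  0.00033517,  0.0007796 ,
        0.00071197]), 'joint_efforts': array([ 9.50096473e-04, -4.98245537e+01, -3.90546978e+01, -1.47575615e-04,
        5.68636344e-03,  1.51555031e-05]), 'position': array([ 0.15928513, -0.60380866,  0.23030742]), 'eef_rot': array([-8.70392239e-04,  9.91698888e-01,  1.28578995e-01, -4.97420796e-06]), 'ft_force': array([-0.15846268,  0.67113217,  0.29427824]), 'moment': array([-0.01224626,  0.00280374, -0.03690435]), 'grasp_force': 0.0, 'finger_gap': 0.08567618196441021}
```

View pics/scene0.png

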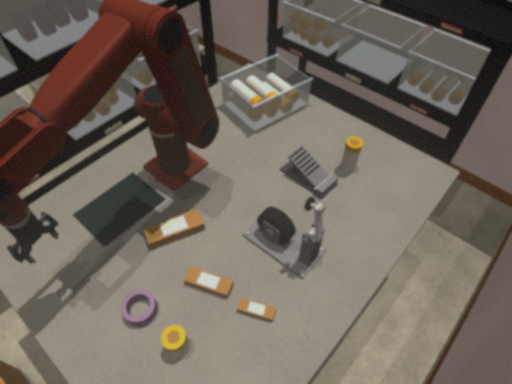

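View pics/top0.png

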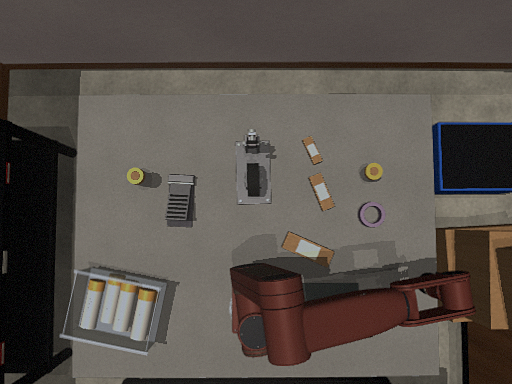

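Candidates for the carton in the top view are (308,248) large, (321,191) medium and (313,150) small. I'll measure all three. The press drum is at about (253,180) with its post at (252,138), and the pedal is at (180,198).

```bash
python3 - <<'E'
from h import *
f=np.load("top0.npz");p,d=f["p"],f["d"];C=cam("top");P=cloud(d,C)
hsv=cv2.cvtColor(p,cv2.COLOR_RGB2HSV)
box=np.zeros(d.shape,bool);box[90:280,90:430]=1
m=((P[...,2]>0.012)&(P[...,2]<0.06)&box).astype(np.uint8)
for (u,v) in [(308,248),(321,191),(313,150)]:
    w=np.zeros_like(m);cv2.circle(w,(u,v),32,1,-1)
    n,l=cv2.connectedComponents(m*w); k=l[v,u]; 
    z=np.median(P[...,2][l==k]); s=(l==k)&(P[...,2]>z-0.008)
    ys,xs=np.nonzero(s); q=onplane(np.c_[xs,ys],C,z)[:,:2].astype(np.float32)
    print((u,v),"z",z.round(4),s.sum(),cv2.minAreaRect(q))
# press/pedal
def prof(u0,u1,v0,v1,name):
    print(name)
    for v in range(v0,v1,2):
        print(v,*[f"({P[v,u][0]:.3f},{P[v,u][1]:.3f},{P[v,u][2]:.3f})" for u in range(u0,u1,6)])
prof(166,200,170,226,"pedal");prof(234,276,126,208,"press")
big=np.hstack([cv2.resize(p[120:215,210:280],None,fx=5,fy=5),cv2.resize(p[160:255,150:220],None,fx=5,fy=5)])
cv2.imwrite("pics/crop1.png",big[:,:,::-1])
E
```

```text
(308, 248) z 0.0419 854 ((0.2608281373977661, -0.2245391607284546), (0.21470636129379272, 0.07480878382921219), 65.89570617675781)
(321, 191) z 0.0311 464 ((0.5104690790176392, -0.2881806492805481), (0.15960867702960968, 0.05775373429059982), 22.050662994384766)
(313, 150) z 0.0237 265 ((0.694563627243042, -0.24925604462623596), (0.1215720996260643, 0.04863312840461731), 23.086318969726562)
pedal
170 (0.611,0.400,-0.007) (0.610,0.371,0.002) (0.610,0.345,-0.001) (0.611,0.319,-0.003) (0.609,0.290,0.006) (0.610,0.264,0.001)
172 (0.601,0.398,0.002) (0.601,0.370,0.004) (0.601,0.344,0.003) (0.602,0.319,-0.006) (0.601,0.292,-0.003) (0.601,0.265,-0.001)
174 (0.593,0.398,-0.001) (0.591,0.368,0.014) (0.592,0.344,0.003) (0.592,0.318,-0.000) (0.592,0.292,-0.003) (0.592,0.264,-0.000)
176 (0.583,0.397,0.002) (0.579,0.363,0.042) (0.578,0.335,0.048) (0.578,0.310,0.044) (0.578,0.284,0.045) (0.583,0.264,-0.001)
178 (0.575,0.398,-0.001) (0.569,0.361,0.047) (0.569,0.335,0.048) (0.570,0.311,0.039) (0.569,0.284,0.044) (0.574,0.264,0.001)
180 (0.566,0.398,-0.004) (0.562,0.364,0.035) (0.561,0.337,0.040) (0.
[... 8199 characters left out ...]
.009) (0.484,0.042,0.012) (0.484,0.016,0.012) (0.484,-0.011,0.010) (0.484,-0.037,0.012) (0.483,-0.063,0.013)
200 (0.476,0.095,0.001) (0.475,0.068,0.013) (0.475,0.042,0.019) (0.474,0.016,0.021) (0.475,-0.011,0.010) (0.475,-0.037,0.007) (0.475,-0.063,0.014)
202 (0.467,0.095,0.005) (0.466,0.068,0.020) (0.466,0.042,0.015) (0.466,0.016,0.006) (0.466,-0.011,0.007) (0.466,-0.037,0.006) (0.466,-0.063,0.009)
204 (0.458,0.095,0.003) (0.458,0.069,0.002) (0.458,0.042,0.000) (0.458,0.016,-0.004) (0.458,-0.011,0.003) (0.458,-0.037,0.003) (0.458,-0.064,-0.001)
206 (0.449,0.096,-0.001) (0.449,0.069,-0.001) (0.449,0.042,0.004) (0.449,0.016,0.003) (0.449,-0.011,0.004) (0.449,-0.037,0.003) (0.449,-0.064,0.001)
```

View pics/crop1.png

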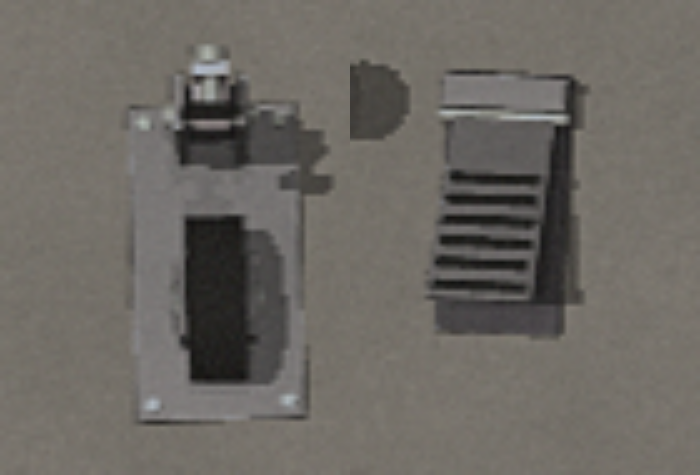

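The medium carton (321,191) measures 160 x 58 mm with its top at 31 mm, so that's the one. The others are 215 mm and 122 mm long. In the crop the drum is the black band running along +x, and the pedal's free edge faces the robot. Next I'll take wrist close-ups of the press and the carton.

```bash
python3 - <<'E'
from h import *
print(np.array(eyes.calibration("wrist")["tool_from_camera"]).round(3))
print(eyes.calibration("wrist")["intrinsics"])
for i,(pos,yaw) in enumerate([((0.50,-0.29,0.30),np.radians(112)),((0.45,0.012,0.36),np.radians(90))]):
    for y in (yaw,yaw-np.pi):
        j=kin.inverse_kinematics(pos,down(y)); print(pos,y,None if j is None else np.round(j,2))
E
```

```text
[[ 0.    -0.954 -0.299  0.077]
 [ 1.    -0.     0.001  0.   ]
 [-0.001 -0.299  0.954 -0.142]
 [ 0.     0.     0.     1.   ]]
[[317.9229324    0.         248.53804304]
 [  0.         317.9229324  190.1906169 ]
 [  0.           0.           1.        ]]
(0.5, -0.29, 0.3) 1.9547687622336491 [-0.66  0.07  1.56 -0.    1.51 -2.62]
(0.5, -0.29, 0.3) -1.186823891356144 [-0.66  0.07  1.56 -0.    1.51  0.52]
(0.45, 0.012, 0.36) 1.5707963267948966 [-0.15 -0.26  1.76 -0.    1.64 -1.72]
(0.45, 0.012, 0.36) -1.5707963267948966 [-0.15 -0.26  1.76 -0.    1.64  1.42]
```

```bash
python3 - <<'E'
from h import *
for n,pos,yaw in [("press",(0.46,0.012,0.36),90),("carton",(0.47,-0.29,0.28),112)]:
    ctrl.move_pose(pos,down(np.radians(yaw))); ctrl.pause(0.3)
    st=ctrl.read_state(); p,d=eyes.grab_frame("wrist")
    K,k1,R,o=cam("wrist",st); np.savez(f"w_{n}.npz",p=p,d=d,R=R,o=o,K=K,k1=k1)
    cv2.imwrite(f"pics/w_{n}.png",p[:,:,::-1]); print(st["clock"],st["position"],st["joint_pos"][5])
E
```

```text
2.875 [0.46003051 0.01171045 0.35988999] -1.7163369659911343
4.4167 [ 0.47045374 -0.28928078  0.28046453] -2.6501872632197085
```

View pics/w_press.png

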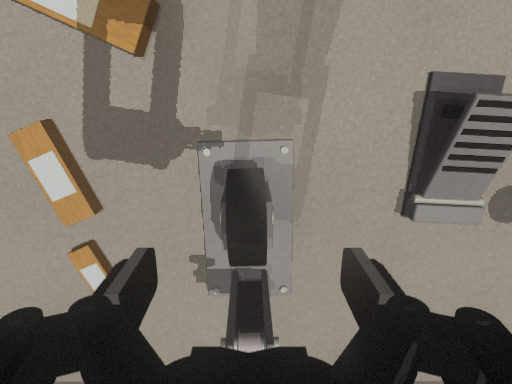

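View pics/w_carton.png

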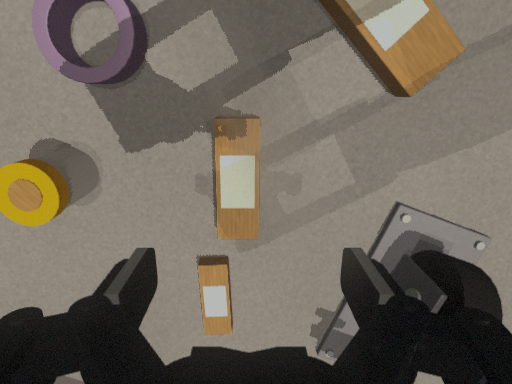

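The press view shows the drum at about (246,218) with plate bolts at (207,153), (285,150) and (284,290). In the carton view the target is centred at about (238,178).

```bash
python3 - <<'E'
from h import *
from scipy.optimize import least_squares
f=np.load("w_carton.npz");C=(f["K"],float(f["k1"]),f["R"],f["o"]);P=cloud(f["d"],C)
hsv=cv2.cvtColor(f["p"],cv2.COLOR_RGB2HSV)
w=np.zeros(f["d"].shape,bool);w[108:246,205:268]=1
s=w&(P[...,2]>0.025)&(P[...,2]<.045);z=np.median(P[...,2][s]);print("top z",z)
q=P[s][:,:2].astype(np.float32);print(cv2.minAreaRect(q),s.sum())
lab=w&(hsv[...,1]<70)&(hsv[...,2]>120)&(P[...,2]>.02);ys,xs=np.nonzero(lab)
print("label",cv2.minAreaRect(onplane(np.c_[xs,ys],C,.032)[:,:2].astype(np.float32)))
f=np.load("w_press.npz");C=(f["K"],float(f["k1"]),f["R"],f["o"]);P=cloud(f["d"],C)
print("bolts",onplane([(207,153),(285,150),(284,290)],C,.016).round(4))
w=np.zeros(f["d"].shape,bool);w[160:266,215:275]=1
s=w&(P[...,2]>0.118)&(f["d"]>0);q=P[s];print(s.sum(),cv2.minAreaRect(q[:,:2].astype(np.float32)))
r=least_squares(lambda a:np.hypot(q[:,0]-a[0],q[:,2]-a[1])-.07,[.56,.075],loss="soft_l1",f_scale=.002);print("cyl",r.x,r.cost)
# base plate outline heading: contour of z in 5..25mm, right edge
g=cv2.cvtColor(f["p"],cv2.COLOR_RGB2GRAY)
# drum side edges: per-row limits of s
rows=[v for v in range(175,255,8)]
for v in rows:
    xs=np.nonzero(s[v])[0]; print(v,P[v,xs[0]].round(4),P[v,xs[-1]].round(4))
f=np.load("top0.npz");C=cam("top");P=cloud(f["d"],C)
w=np.zeros(f["d"].shape,bool);w[160:200,240:266]=1
s=w&(P[...,2]>.118)&(P[...,2]<.16);q=P[s]
r=least_squares(lambda a:np.hypot(q[:,0]-a[0],q[:,2]-a[1])-.07,[.56,.075],loss="soft_l1",f_scale=.002);print("top cyl",r.x,cv2.minAreaRect(q[:,:2].astype(np.float32)))
w[:]=0;w[205:222,160:200]=1;s=w&(P[...,2]>.07);print("tread end",cv2.minAreaRect(P[s][:,:2].astype(np.float32)))
w[:]=0;w[185:222,160:200]=1;s=w&(P[...,2]>.045);print("tread",cv2.minAreaRect(P[s][:,:2].astype(np.float32)))
E
```

```text
top z 0.031300908578189485
((0.5092024207115173, -0.290019690990448), (0.15992343425750732, 0.056048113852739334), 22.020620346069336) 5286
label ((0.5045568943023682, -0.28400272130966187), (0.18164002895355225, 0.06700044870376587), 11.981651306152344)
bolts [[ 0.4762 -0.0528  0.016 ]
 [ 0.4716  0.0675  0.016 ]
 [ 0.7226  0.0743  0.016 ]]
3008 ((0.5570399761199951, 0.008414695039391518), (0.10933876782655716, 0.04995863512158394), 1.353105068206787)
cyl [0.55816704 0.0739034 ] 0.0007532509413057343Traceback (most recent call last):
  File "<stdin>", line 20, in <module>
IndexError: index 0 is out of bounds for axis 0 with size 0
```

```bash
python3 - <<'E'
from h import *
q=down(np.radians(112)); c=(0.5092,-0.2900); zg=0.005
j=kin.inverse_kinematics((*c,zg),q);print(j)
if abs(j[5])>2.675: raise SystemExit
ctrl.move_pose((*c,0.10),q); ctrl.movel((*c,zg),0.1); ctrl.pause(0.2)
gripper_to(0.05,30); ctrl.pause(0.2)
s=ctrl.read_state(); print(s["clock"],s["position"],s["finger_gap"],s["grasp_force"],s["ft_force"])
ctrl.movel((*c,0.22),0.15); ctrl.pause(0.2)
s=ctrl.read_state(); print(s["clock"],s["finger_gap"],s["grasp_force"],s["ft_force"])
ctrl.move_pose((0.50,0.0088,0.22),down(np.radians(91.5)))
ctrl.movel((0.558,0.0088,0.20),0.1);ctrl.pause(.3)
s=ctrl.read_state(); print(s["clock"],s["position"],s["finger_gap"],s["grasp_force"],s["ft_force"])
p,d=eyes.grab_frame("wrist");K,k1,R,o=cam("wrist",s); np.savez("w_hold.npz",p=p,d=d,R=R,o=o,K=K,k1=k1)
cv2.imwrite("pics/w_hold.png",p[:,:,::-1])
p,d=eyes.grab_frame("scene");cv2.imwrite("pics/s_hold.png",cv2.resize(p[130:290,180:370],None,fx=4,fy=3.5)[:,:,::-1])
E
```

```text
[-6.52244185e-01  3.94077828e-01  1.77612453e+00 -4.44089210e-16
  9.71390297e-01 -2.60701295e+00]
7.1167 [ 0.50938935 -0.29011206  0.00535689] 0.055210121274257604 33.914660811424255 [-1.15079339  1.23746689  4.14543494]
8.9 0.05537901223949807 33.07843744754791 [-1.13273091 -0.2489055  -1.94109199]
11.1167 [0.55789455 0.00883159 0.20038078] 0.05545220253559783 33.0802720785141 [-0.87631363 -0.19072644 -2.3475987 ]
```

View pics/w_hold.png

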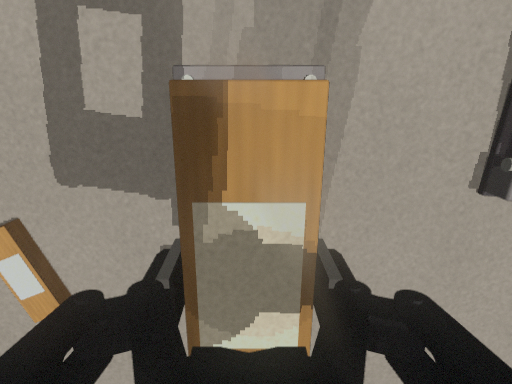

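The carton is held square and level, with its near edge at v≈80 spanning u 172–328. I'll check its offset, then lower and release it.

```bash
python3 - <<'E'
from h import *
f=np.load("w_hold.npz");C=(f["K"],float(f["k1"]),f["R"],f["o"]);P=cloud(f["d"],C)
print(onplane([(171,80),(328,80)],C,.227).round(4)); print(P[90:180:20,250].round(4))
s=(P[...,2]>.21)&(P[...,2]<.24);s[:,:165]=0;s[:,335:]=0;s[200:]=0;print(P[s].min(0),np.percentile(P[s][:,0],.5))
E
```

```text
[[ 0.4786 -0.0199  0.227 ]
 [ 0.4772  0.0338  0.227 ]]
[[0.4812 0.0072 0.2265]
 [0.4879 0.0074 0.2267]
 [0.4951 0.0076 0.2251]
 [0.5024 0.0078 0.225 ]
 [0.5098 0.008  0.226 ]]
[ 0.4771775  -0.02130426  0.22327102] 0.47777199011999844
```

```bash
python3 - <<'E'
from h import *
f0=ctrl.read_state()["ft_force"][2]
ctrl.movel((0.558,0.0088,0.156),0.08);ctrl.pause(.2)
z=0.156
while z>0.1455:
    z-=0.001; ctrl.movel((0.558,0.0088,z),0.02); ctrl.pause(.05)
    df=ctrl.read_state()["ft_force"][2]-f0
    if df>2.0: break
print("z",z,df)
gripper_to(0.062); ctrl.pause(.3); gripper_to(0.085); ctrl.pause(0.8)
s=ctrl.read_state();print(s["clock"],s["position"],s["ft_force"])
p,d=eyes.grab_frame("wrist");K,k1,R,o=cam("wrist",s); np.savez("w_pl.npz",p=p,d=d,R=R,o=o,K=K,k1=k1)
P=cloud(d,(K,k1,R,o));print(P[60:190:20,250].round(4))
cv2.imwrite("pics/w_pl.png",p[:,:,::-1])
E
```

```text
z 0.15 2.5422965805760613
15.6167 [0.55800158 0.00882001 0.1499939 ] [-0.06574349 -0.34708941 -0.52473852]
[[ 0.4568  0.0072 -0.0011]
 [ 0.478   0.0071  0.1746]
 [ 0.4847  0.0073  0.1758]
 [ 0.4915  0.0075  0.1769]
 [ 0.4985  0.0077  0.1769]
 [ 0.5058  0.0079  0.1771]
 [ 0.5137  0.0081  0.1761]]
```

View pics/w_pl.png

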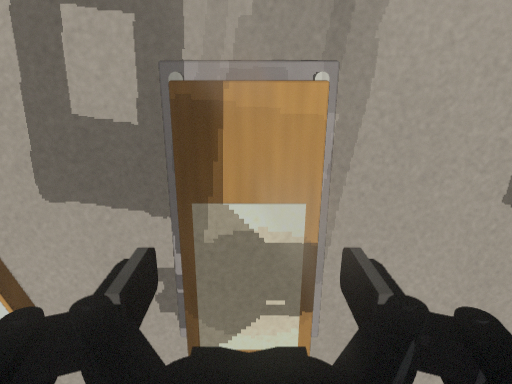

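The carton rests level: its top is 0.175–0.177 m along its length and its near edge is at x≈0.478. I'll retreat and measure the pedal.

```bash
python3 - <<'E'
from h import *
ctrl.movel((0.555,0.0088,0.25),0.08)
ctrl.movel((0.45,0.10,0.27),0.2)
gripper_to(0.0)
ctrl.move_pose((0.43,0.335,0.27),down(np.radians(91.5)));ctrl.pause(.3)
s=ctrl.read_state();print(s["clock"],s["joint_pos"].round(2))
p,d=eyes.grab_frame("wrist");K,k1,R,o=cam("wrist",s); np.savez("w_ped.npz",p=p,d=d,R=R,o=o,K=K,k1=k1)
P=cloud(d,(K,k1,R,o));m=(P[...,2]>.06)&(P[...,2]<.12)&(P[...,1]>.25)&(P[...,1]<.42)&(P[...,0]<.55)
m&=(np.arange(512)[None]>120)&(np.arange(512)[None]<400)
Q=P[m];print("tread>60mm",cv2.minAreaRect(Q[:,:2].astype(np.float32)),m.sum())
A=np.c_[Q[:,:2],np.ones(len(Q))];print("plane",np.linalg.lstsq(A,Q[:,2],rcond=None)[0])
cv2.imwrite("pics/w_ped.png",p[:,:,::-1])
p,d=eyes.grab_frame("scene");np.savez("scene1.npz",p=p,d=d)
p,d=eyes.grab_frame("top");C=cam("top");P=cloud(d,C)
w=np.zeros(d.shape,bool);w[150:215,238:270]=1;q=P[w&(P[...,2]>.165)&(P[...,2]<.19)]
print("carton",cv2.minAreaRect(q[:,:2].astype(np.float32)),len(q),np.linalg.lstsq(np.c_[q[:,:2],np.ones(len(q))],q[:,2],rcond=None)[0])
E
```

```text
19.9167 [ 0.52  0.    1.69 -0.    1.45 -1.08]
tread>60mm ((0.44077470898628235, 0.33076712489128113), (0.09011799842119217, 0.10800565034151077), 87.0110855102539) 7184
plane [-0.39921558  0.02019912  0.24946768]
carton ((0.5606422424316406, 0.01000792533159256), (0.1587076187133789, 0.056234247982501984), 0.35293257236480713) 557 [-0.00319968 -0.00282581  0.17851389]
```

View pics/w_ped.png

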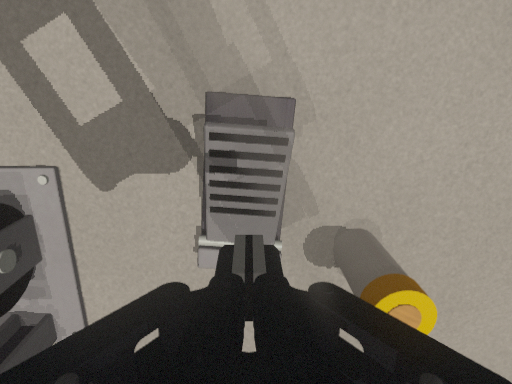

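The carton is still balanced: its fitted slope is 0.003 and its centre is near (0.560, 0.010). The tread's free edge is at about v=127, and the press point works out to (0.410, 0.332, 0.0925). Now I'll press it.

```bash
python3 - <<'E'
from h import *
q=down(np.radians(87)); x0,y0=0.410,0.3324
ctrl.move_pose((x0,y0,0.13),q); ctrl.movel((x0,y0,0.098),0.08); ctrl.pause(.2)
f0=ctrl.read_state()["ft_force"][2]; z=.098
def F(): return ctrl.read_state()["ft_force"][2]-f0
while z>0.027:
    step=.006 if z>.056 else .002 if z>.038 else .0007
    z-=step; k=np.clip((.0925-z)/.0585,0,1)
    ctrl.movel((x0-.010*k,y0+.0005*k,z),.03); ctrl.pause(.04); f=F(); print(round(z,4),round(f,1),end="; ")
    if f>23 and z<.04: break
s=ctrl.read_state();print("\n",s["clock"],s["position"],f)
ctrl.pause(0.5);p,d=eyes.grab_frame("scene");np.savez("scene2.npz",p=p,d=d);ctrl.pause(0.6);print(F())
cv2.imwrite("pics/s_cmp.png",np.hstack([cv2.resize(a[170:280,230:340],None,fx=3.6,fy=3.6) for a in (np.load("scene1.npz")["p"],p)])[:,:,::-1])
E
```

```text
0.092 9.1; 0.086 8.3; 0.08 9.9; 0.074 9.6; 0.068 10.2; 0.062 11.0; 0.056 11.6; 0.054 11.4; 0.052 10.5; 0.05 11.3; 0.048 11.5; 0.046 12.1; 0.044 12.2; 0.042 13.5; 0.04 12.4; 0.038 11.7; 0.0373 12.3; 0.0366 14.2; 0.0359 14.5; 0.0352 15.3; 0.0345 15.7; 0.0338 14.8; 0.0331 16.5; 0.0324 16.0; 0.0317 18.6; 0.031 20.0; 0.0303 25.4; 
 30.0167 [0.40137262 0.33422243 0.03376247] 25.365564231077155
25.000372952545884
```

View pics/s_cmp.png

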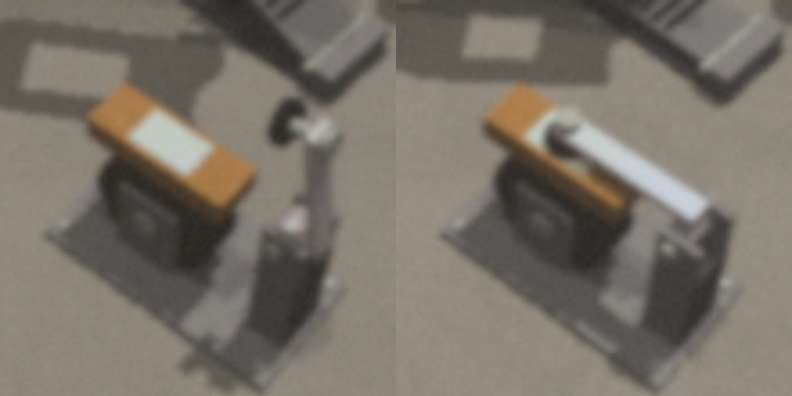

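The right half shows the arm down and level with its pad on the label at about (565,135), and the carton still level. The force rose to 25 N at z=0.034, so the pedal is at its stop. I'll release it slowly.

```bash
python3 - <<'E'
from h import *
ctrl.movel((0.402,0.333,0.05),0.02)
ctrl.movel((0.411,0.3324,0.10),0.03)
ctrl.movel((0.411,0.3324,0.20),0.1)
ctrl.pause(.8)
p,d=eyes.grab_frame("top");C=cam("top");P=cloud(d,C)
w=np.zeros(d.shape,bool);w[150:215,238:270]=1;q=P[w&(P[...,2]>.160)&(P[...,2]<.195)]
print("carton",cv2.minAreaRect(q[:,:2].astype(np.float32)),len(q),np.linalg.lstsq(np.c_[q[:,:2],np.ones(len(q))],q[:,2],rcond=None)[0])
s=ctrl.read_state();print(s["clock"],s["ft_force"])
w[:]=0;w[120:150,240:265]=1;print("arm top z",P[...,2][w].max())
a,b=P[208:219,172:190,2],np.median(P[214:219,172:190,2]);print("tread end",b)
p,_=eyes.grab_frame("scene");cv2.imwrite("pics/s_end.png",cv2.resize(p[130:290,220:370],None,fx=3.6,fy=3.6)[:,:,::-1])
E
```

```text
carton ((0.5608165264129639, 0.009955134242773056), (0.1590774953365326, 0.05617253854870796), 0.5396254062652588) 558 [-0.0207927  -0.00832454  0.1886554 ]
36.15 [-0.56497741 -0.17061823  1.27102333]
arm top z 1.795272013778188
tread end 0.10743752540034934
```

View pics/s_end.png

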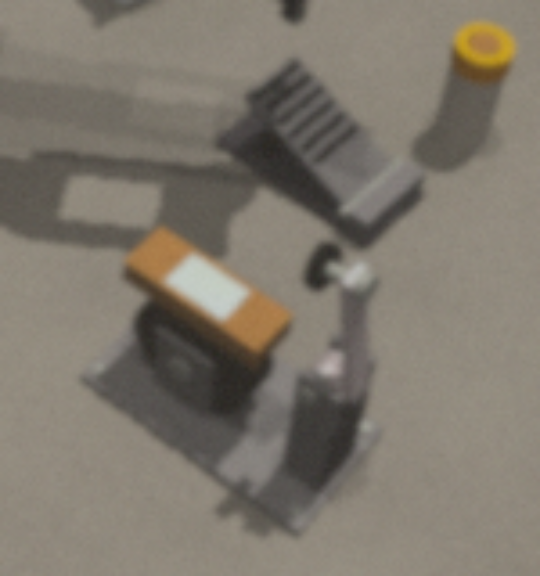

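The pedal and press arm are fully up. The carton is level (tilt about 1°), and the gripper is clear at the top of the picture. I'll hand it in.

```bash
python3 -c "
from h import *
print(ctrl.finish_job())"
```

```text
the job is handed in; nothing more can be done
None
```

The job is handed in at about 36 s: the 160 mm carton was placed across the drum's crown, the pedal was held at its stop for just over a second and let fully up, and the last pictures show the carton still balanced with about 1° of tilt; no verdict was returned.

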